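Pull down the spray-can locker's hatch with the hook rod

ROBOT

A 6-joint arm with a two-finger parallel gripper is mounted at the origin on the work surface. World frame = base frame: x ahead of the robot, y to its left, z up, the work surface at z = 0. Lengths are in m, angles in rad, forces in N, time in s.
With the tool pointing down it reaches from about 0.225 to 0.875 m from the base axis. Payload 3.4 kg.
Tool frame: the origin (TCP) lies at the very end of the fingers, on their centre line; the grasp point (between the pads) lies 19 mm behind it; z points along the fingers, y is the line along which they close (so a half turn about z gives the same grasp; the last joint's range is limited). The gripper opens to 85 mm and grips with 20 to 120 N. Pads are 22 mm wide; open, the fingers measure 114 mm over their backs; the gripper's body (76 mm by 85 mm) begins 54 mm behind the grasp point. The pads swing forward as they close: fully open they stand 13 mm farther back than shut.
Start: joints at [1.039, 0.276, 1.505, -0, 1.361, -0.121], TCP at [0.23, 0.527, 0.231] pointing down, gripper open.
Joint ranges: [-2.89, 2.89], [-0.75, 2.08], [0.22, 2.7], [-1.18, 4.32], [0.11, 2.71], [-2.7, 2.7]. Speed limits (rad/s): [2.57, 2.57, 3.14, 3.14, 3.14, 3.14].

INTERFACE

Orientations are given as a unit quaternion [w, x, y, z].
In Python, from rig import manip, get_image, camera_info gives the robot as it stands. The module is installed in compiled form; this text tells all that it offers.
- The arm moves only by the shell command python3 -m crank 'ROWS' [FORCE]. ROWS is a JSON object of lists of equal length, an entry for each row: "translation": the shift along the tool's x, y, z in mm, a list of three; "roll": the turn about the tool's z in rad; "fingers": the opening, from 0 (shut) to 1 (fully open). A call has 1 to 8 rows; each row shifts and turns the commanded pose from where the row before left it, along the tool's axes as they then stand; what a row does not reach is not made up. A row lasts 1/10 s, in which the tool goes at most 50 mm and 8.59 degrees, less where a joint would pass 70% of its speed; a pose out of reach is approached as far as the arm can. A call is refused whole if a number of a shift passes 50 or a number of a turn 0.15, either way. A call with a gripper value outside its range is refused whole. The fingers move at their own pace and stop on an object; FORCE is the grip in N (left out, the last holds). Time passes only in rows, so rows that do not move let the fingers close. It gives the time, the measured TCP pose, the force, the opening and the grip force at its end, in the units of the state.
- manip.get_state(): the state, without advancing time (a new reading comes with each control period).
- get_image(name): name is "scene" or "side" or "wrist"; returns the picture (400x640x3 uint8, blue, green, red); there is no depth.
- camera_info(name): a dict with "mtx" (3x3 intrinsics, pixels), "rvec" (rotation vector, rad) and "tvec" (3), from world to camera coordinates, as OpenCV has them. Camera axes: x right, y down, z forward; pixel columns grow to the right and rows downward; lengths in m; the calibration is good to about 2 mm. A picture is of the moment at which its call begins: read the wrist's pose just before it. camera_info takes no time and is no camera call; for the wrist camera it gives the pose at the moment of the call.
- manip.sign_off(): hands the job in; it is judged then, once.
The state is a dict: "clock": time; "qpos": joint angles; "qd": joint speeds; "effort": joint torques, N m; "position": TCP position; "ee_rot": TCP orientation; "contact_force": force on the tool from outside, world axes, zero at the start; "moment": the same for the moment, N m; "width": finger opening in m; "gripper_force": force on a finger pad.
Only numpy, scipy, OpenCV 4.12 (cv2) and the standard library are available. Lean on these libraries where they do the work, as an engineer would, in place of code of your own. Each camera call takes 0.05 s, during which the arm holds its last target. There are 200 camera calls.

TASK

Take the hook rod from its wooden rests, put its hook through the eye bolt on the spray-can locker's red hatch and swing the hatch down until you feel its stay snap in, so that it stays open by itself. Then unhook the rod and lay it back in its rests as it lay. Pull gently, about 15 N at most, touch the locker with the rod only, and leave the other things on the bench alone.

Things in the scene. Friction and masses are not known exactly. Their poses are not given: they have to be found in the camera images.
- rod: hook rod, loose, 0.22 kg: wooden handle 140 long x 26 wide x 32 mm high, then an 8 mm steel shaft 150 mm long, whose end is bent square to the side as a nose. Origin: middle of the handle, on the axis; x along the rod to the hook, y the way the nose points, z up as it lies. It balances 35 mm ahead of the origin: grip the handle there from above, across y, with 40 to 70 N
- hook (a point): point on the centre line of the rod's nose, at (220, 16, 0) mm in the rod's frame; axes as the rod's. The 8 mm nose runs along y from the shaft's axis (16 mm before this point) to 20 mm past it; its last 6 mm lean back 6 mm towards the handle. This point belongs in the middle of the eye's hole
- rests: fixed plywood base 75 wide x 12 mm thick with two wooden rests for the rod; origin on the bench under the middle of the lying handle, x along the lying rod to its hook end, z up. The handle's tail lies flat in the rest at x = -55 mm (slot 38 mm wide, sides up to 68 mm, handle's underside 46 mm up), the shaft in the one at x = 165 mm (slot 26 mm wide, sides up to 74 mm)
- cradle (a point): where the rod's origin belongs when it lies in the rests, 62 mm above the bench; axes as the rests'. The rod lies with its x along this x and its nose to this +y
- locker: fixed grey steel locker 340 wide x 240 deep x 360 mm high on the bench, red hatch in the upper part of its front, drawer (not used) below. Origin under the middle of its front face; its front looks to its -x, y along its width, z up
- hinge (a point): middle of the hatch's hinge axis, at the hatch's bottom edge, in the plane of the locker's front, 150 mm above the bench; the axis runs along the locker's y; axes as the locker's
- hatch (a joint): opening angle: 0 shut (upright), growing as the top swings out and down. Red hatch 300 wide x 195 high x 12 mm. A spring pulls it shut (1 to 2 N at the eye): let go too early it swings back up. A stay inside snaps over a sprung roller and then holds it open; where differs from locker to locker (hatch then rests between 0.68 and 1.08 rad) and must be felt, see hatch_edge
- eye (a point): centre of the eye bolt's hole, in the middle of the hatch's width, 165 mm up from the hinge axis and 30 mm out from the locker's front when shut. Ring 36 mm outside, hole 20 mm, 8 mm thick, its hole running along the hinge axis (y): the nose goes in sideways along y and turns in it like a pin. Axes: x into the locker, y along the hinge, z up the hatch when shut; turns with it
- paint_tin: closed round paint tin, 72 mm wide, 76 mm high, loose, under the hatch; to be left alone
- spray_can: spray can, 66 mm wide, 190 mm high, loose, to be left alone
- magnet: red triangular welding magnet, 95 x 16 x 92 mm high, loose, to be left alone
- hatch_edge (a point): middle of the hatch's top edge, 195 mm from the hinge axis; moves with the hatch. Felt at the eye: the pull climbs from 1 to 2 N to 4 to 7 N as the stay meets its roller, falls off over the next 10 mm until it goes over the roller, the hatch then seats itself 9 mm farther on, and 5 mm past that the stay meets a rubber stop and the force climbs by some 4 N a mm

How it is judged:
On the way, in this order (a step that is already met when the one before it is completed fails the run):
1. the rod is lifted out of its rests (z of rod in the frame of rests above 0.1 m), for 0.1 s.
2. the hook is in the eye and swings the hatch down (value of joint hatch above 0.4 rad and distance between hook and eye below 0.025 m and contact force between rod and locker above 0.3 N), for 0.2 s.
At the end, for the whole second after the job is handed in: the hatch stands open by itself, held by its stay (joint over 0.6 rad, at rest), and the rod lies still in both rests, hook end and nose the way they lay (within 35 mm along, 0.12 rad, flat) (value of joint hatch above 0.6 rad and velocity of joint hatch between -0.05 and 0.05 rad/s and horizontal distance between rod and cradle below 0.035 m and z of rod in the frame of rests between 0.056 and 0.068 m and x of hook in the frame of rests above 0.18 m and y of hook in the frame of rests above 0 m and angle between the x axis of rod and the x axis of rests, either way round below 0.12 rad and angle between rod's own z axis and vertical below 0.15 rad and linear speed of rod below 0.02 m/s); the robot touches nothing.
It fails at once if the rod loads the locker, its hatch or its eye with more than 18 N (contact force between rod and locker above 18 N).
It fails at once if the robot itself touches the locker or its hatch (contact force between any of the fingers, the arm and locker above 0.5 N).
It fails at once if the paint tin is moved (distance of paint_tin from where it was at the start of the episode above 0.015 m).
It fails at once if the spray can is moved (distance of spray_can from where it was at the start of the episode above 0.015 m).
It fails at once if the magnet is moved (distance of magnet from where it was at the start of the episode above 0.015 m).
It also fails if it takes over 72 s, if anything falls off the work surface, if the arm or the gripper's body presses on something with over 40 N, if the wrist force passes 120 N, or if a joint passes its speed limit or range.

## Working session

There is one attempt and no reset: what is moved stays moved. The work goes in short steps, Python scripts to look and compute and a shell command to move; the robot and the scene stay as the last step left them, time stands still between calls to the robot, and variables do not carry over. Pictures are saved under pics/ and viewed, at most 10 in all, crops included, and the job is handed in when it is done.

```bash
mkdir -p pics; python3 - <<'E'
from rig import manip,get_image,camera_info
import cv2,numpy as np
print(manip.get_state())
for n in("scene","side"):
    i=get_image(n); cv2.imwrite(f"pics/{n}0.png",i)
    print(n,{k:np.round(v,4).tolist() for k,v in camera_info(n).items()})
E
```

```text
{'clock': 0.0, 'qpos': array([ 1.03900118e+00,  2.76588748e-01,  1.50616168e+00,  3.64918217e-05,
        1.36064428e+00, -1.21021322e-01]), 'qd': array([-0.00034167, -0.00011361,  0.0003139 , -0.00060542, -0.00059649,
       -0.00201845]), 'effort': array([-1.46642826e-03, -4.16777515e+01, -2.45800424e+01, -4.65141929e-04,
        1.12610546e-02,  2.31035585e-05]), 'position': array([0.22934585, 0.52671185, 0.23043187]), 'ee_rot': array([-3.05807523e-04,  2.03949615e-01,  9.78980971e-01, -8.47733738e-04]), 'contact_force': array([-0.69363738,  0.00887678, -0.56981255]), 'moment': array([-0.02649478,  0.06046458, -0.01078159]), 'gripper_force': 0.0, 'width': 0.08538859883956695}
scene {'mtx': [[364.709, 0.0, 320.7066], [0.0, 364.709, 202.0274], [0.0, 0.0, 1.0]], 'rvec': [1.4907, 2.0489, -0.8839], 'tvec': [0.0649, -0.2163, 1.5801]}
side {'mtx': [[475.1012, 0.0, 319.1697], [0.0, 475.1012, 196.8565], [0.0, 0.0, 1.0]], 'rvec': [0.1318, -2.9257, 1.0885], 'tvec': [0.5103, 0.1134, 1.4077]}
```

View pics/scene0.png

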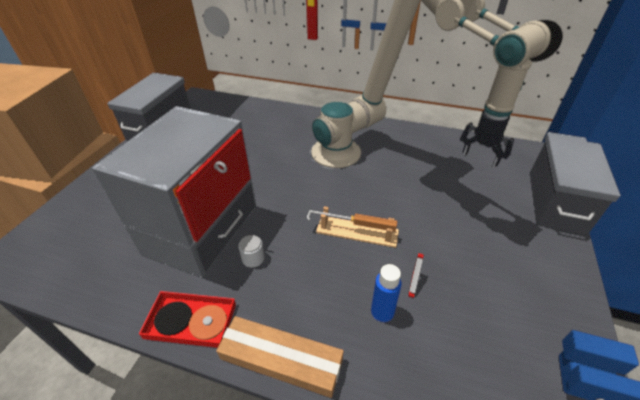

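View pics/side0.png

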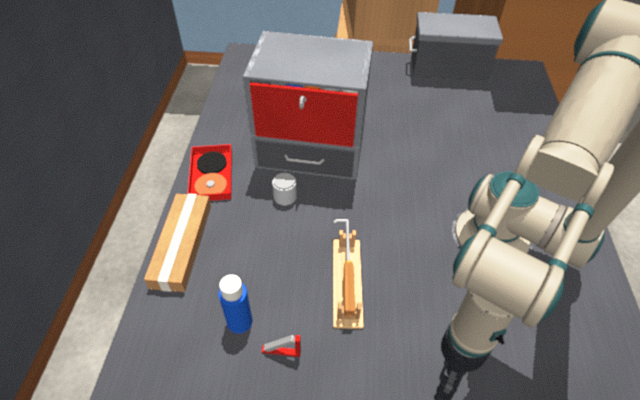

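```bash
python3 - <<'E'
import cv2,numpy as np
a=cv2.imread("pics/side0.png");b=cv2.imread("pics/scene0.png")
def cr(i,x,y,w,h,s): return cv2.resize(i[y:y+h,x:x+w],None,fx=s,fy=s,interpolation=cv2.INTER_CUBIC)
def ticks(c,x,y,s):
    for k in range(0,c.shape[1],int(10*s)): cv2.line(c,(k,0),(k,6),(0,255,255),1)
    for k in range(0,c.shape[0],int(10*s)): cv2.line(c,(0,k),(6,k),(0,255,255),1)
    return c
L=ticks(cr(a,240,30,140,150,4),0,0,4);R=ticks(cr(a,325,210,50,125,4),0,0,4)
o=np.zeros((600,780,3),np.uint8);o[:600,:560]=L;o[:500,570:770]=R;cv2.imwrite("pics/c1.png",o)
L=ticks(cr(b,170,105,90,150,4),0,0,4);R=ticks(cr(b,300,195,108,60,4),0,0,4)
o=np.zeros((600,800,3),np.uint8);o[:600,:360]=L;o[:240,366:798]=R
M=ticks(cr(b,230,230,45,45,4),0,0,4);o[260:440,366:546]=M;cv2.imwrite("pics/c2.png",o)
E
```

```text
(no output)
```

View pics/c1.png

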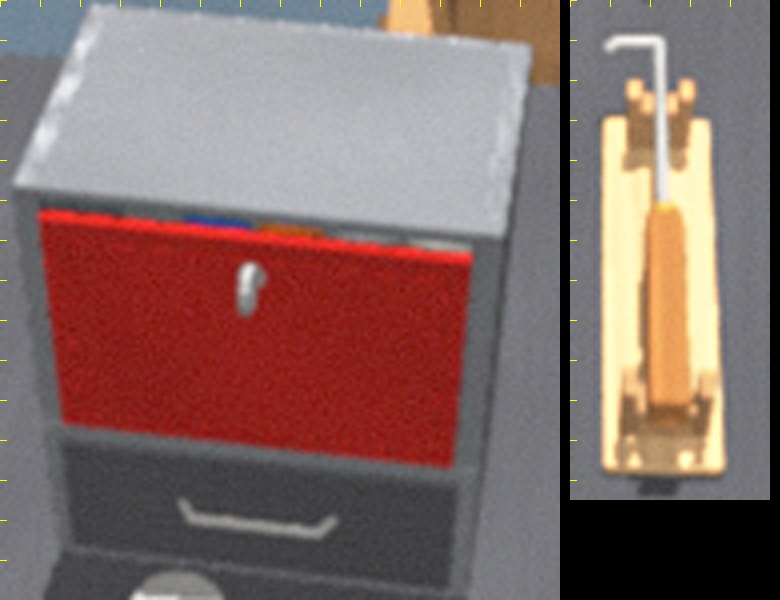

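View pics/c2.png

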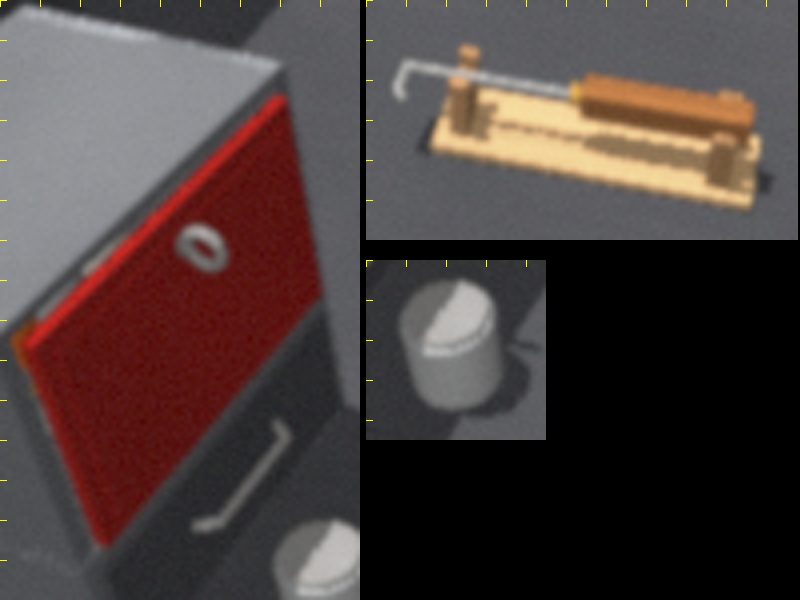

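```bash
cat >h.py <<'E'
import numpy as np,cv2
from scipy.optimize import least_squares
from rig import camera_info,manip
CI={n:camera_info(n) for n in("scene","side")}
def proj(n,P,ci=None):
    c=ci or CI[n];return cv2.projectPoints(np.atleast_2d(np.array(P,float)),np.array(c["rvec"],float),np.array(c["tvec"],float),np.array(c["mtx"],float),None)[0][:,0]
def place(p,P):
    c,s=np.cos(p[2]),np.sin(p[2]);P=np.array(P,float)/1000
    return P@np.array([[c,s,0],[-s,c,0],[0,0,1]])+[p[0],p[1],p[3] if len(p)>3 else 0]
def fit(obs,p0):
    f=lambda p:np.concatenate([(proj(n,place(p,[P]))[0]-uv) for n,P,uv in obs])
    r=least_squares(f,p0,loss="soft_l1");return r.x,r.fun.reshape(-1,2)
E
python3 - <<'E'
from h import *
lock=[("side",(0,170,360),(244,76.25)),("side",(0,-170,360),(366.25,89.5)),("side",(240,-170,360),(372.5,41.75)),("side",(240,170,360),(264.25,32)),
("side",(-30,0,315),(302.5,102.5)),("scene",(-30,0,315),(220.5,167)),("scene",(0,-170,360),(240.75,121.25)),("scene",(240,-170,360),(175,106.25))]
p,r=fit(lock,[.5,-.5,-1.57]);print(p,r.round(1).tolist())
print("eye",place(p,[(-30,0,315)]))
rod=[("side",(220,0,0),(347.75,220.5)),("side",(70,0,0),(348,261.25)),("side",(-70,0,16),(349.5,310.75)),("side",(214,36,0),(334.5,222)),
("scene",(220,0,0),(310.25,211.25)),("scene",(70,0,0),(353,218)),("scene",(214,36,0),(308.75,219)),("scene",(-70,-13,16),(397.25,220.25))]
for p0 in ([.45,0,-1.57,.062],):
    q,r=fit(rod,p0);print(q,r.round(1).tolist())
E
```

```text
[ 0.57553626 -0.19464787 -1.63638107] [[-1.4, -0.2], [0.0, -0.7], [0.6, -0.9], [-1.7, -1.5], [-0.4, 0.0], [0.6, -0.5], [0.3, -1.5], [0.7, -0.8]]
eye [[ 0.57750239 -0.16471236  0.315     ]]
[ 0.41591583  0.25369038 -1.50887686  0.06122974] [[-0.5, 0.0], [0.1, 3.9], [-0.1, -0.3], [0.1, -0.1], [-0.5, -0.5], [0.3, 0.6], [-0.2, -0.5], [-0.2, -0.3]]
```

```bash
cat >>h.py <<'E'
from scipy.spatial.transform import Rotation as R
ROD=np.array([0.41592,0.25369,-1.50888]);LOCK=np.array([0.57554,-0.19465,-1.63638])
def st():
    s=manip.get_state();q=s["ee_rot"];return s,R.from_quat([q[1],q[2],q[3],q[0]])
def delta(target,yaw_y=None):
    """tool-frame shift (mm) to a TCP target, roll (rad) so that tool y lies along yaw_y (mod pi)"""
    s,r=st();m=r.as_matrix();roll=0
    if yaw_y is not None:
        roll=-(yaw_y-np.arctan2(m[1,1],m[0,1]));roll=(roll+np.pi/2)%np.pi-np.pi/2
    m2=(r*R.from_euler("z",roll)).as_matrix()
    print("t",round(s["clock"],2),"pos",s["position"].round(4),"F",s["contact_force"].round(2),"w",round(s["width"],4),"roll",round(roll,4),"delta after roll",(m2.T@(np.array(target)-s["position"])*1000).round(1),"zaxis",m[:,2].round(3),"tooly yaw",round(np.arctan2(m[1,1],m[0,1]),4),"q6",round(s["qpos"][5],3))
    return s,r
E
python3 - <<'E'
from h import *
g=place(ROD,[(35,0,0)])[0]; print(g)
delta([g[0],g[1],.20],ROD[2]+np.pi/2)
def ray(n,uv,z):
    c=CI[n];Rm=cv2.Rodrigues(np.array(c["rvec"],float))[0];o=-Rm.T@np.array(c["tvec"],float).ravel()
    d=Rm.T@np.linalg.inv(c["mtx"])@np.array([*uv,1]);return o+d*(z-o[2])/d[2]
print("can top",ray("scene",(391,270),.19),ray("side",(231,283),.19),"tin top",ray("scene",(252,240),.076),"magnet",ray("scene",(416,275),.045),ray("side",(283,346),.03))
E
```

```text
[0.41808569 0.21875707 0.        ]
t 0.1 pos [0.2294 0.5268 0.2305] F [ 0.27  0.04 -0.03] w 0.0854 roll 1.0981 delta after roll [-319.   169.3   30.8] zaxis [-0.001 -0.001 -1.   ] tooly yaw 1.16 q6 -0.121
can top [0.6837634  0.34067969 0.19      ] [0.68583528 0.33903622 0.19      ] tin top [ 0.61740969 -0.08820974  0.076     ] magnet [0.57012291 0.4114815  0.045     ] [0.56531921 0.40731498 0.03      ]
```

```bash
python3 -m crank '{"translation":[[0,0,0],[0,0,0],[0,0,0],[0,0,0],[0,0,0],[0,0,0],[0,0,0],[0,0,0]],"roll":[0.137,0.137,0.137,0.137,0.137,0.137,0.137,0.137],"fingers":[1,1,1,1,1,1,1,1]}' | tail -c 400
python3 -m crank '{"translation":[[-25,13,0],[-45,24,0],[-45,24,0],[-45,24,0],[-45,24,0],[-45,24,0],[-45,24,0],[-24,12,0]],"roll":[0,0,0,0,0,0,0,0],"fingers":[1,1,1,1,1,1,1,1]}' | tail -c 100
python3 - <<'E'
from h import *
g=place(ROD,[(35,0,0)])[0]
delta([g[0],g[1],.20],ROD[2]+np.pi/2)
from rig import get_image
ci=camera_info("wrist");i=get_image("wrist");cv2.imwrite("pics/w1.png",i)
pts=place([*ROD,.062],[(220,0,0),(220,16,0),(214,36,0),(70,0,0),(-70,13,16),(-70,-13,16),(70,13,16),(70,-13,16)])
print(proj("",pts,ci).round(0).tolist())
E
```

```text
clock: 0.9
position: [0.2295, 0.5269, 0.2308]
ee_rot: [0.0, 0.686, 0.727, -0.001]
contact_force: [-0.3, 0.1, -0.6]
width: 0.0851
gripper_force: 0.0
e_rot: [0.001, 0.685, 0.728, -0.0]
contact_force: [-0.5, 0.2, -0.4]
width: 0.085
gripper_force: 0.0
t 1.7 pos [0.4169 0.2216 0.2311] F [-0.47  0.16 -0.44] w 0.085 roll -0.0005 delta after roll [-2.9  1.  31.1] zaxis [ 0.    -0.001 -1.   ] tooly yaw 0.0614 q6 0.281
[[320.0, 313.0], [332.0, 313.0], [346.0, 310.0], [320.0, 211.0], [333.0, 85.0], [307.0, 85.0], [331.0, 216.0], [309.0, 216.0]]
```

View pics/w1.png

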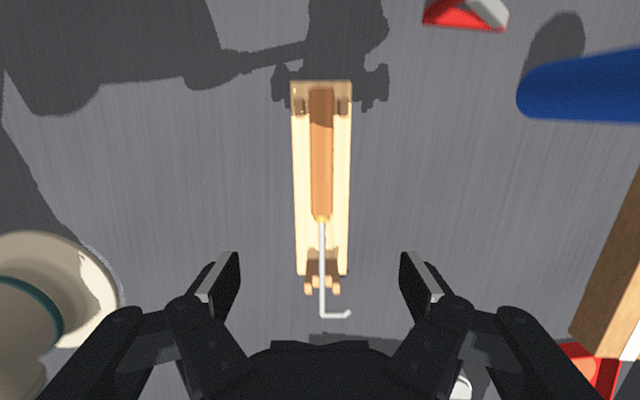

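```bash
cat >>h.py <<'E'
ROBS=[("side",(220,0,0),(347.75,220.5)),("side",(-70,0,16),(349.5,310.75)),("side",(214,36,0),(334.5,222)),
("scene",(220,0,0),(310.25,211.25)),("scene",(214,36,0),(308.75,219)),("scene",(-70,-13,16),(397.25,220.25))]
E
python3 - <<'E'
from h import *
CI["wrist"]=camera_info("wrist")
o=ROBS+[("wrist",(220,0,0),(323,314.5)),("wrist",(214,36,0),(348,313)),("wrist",(-70,13,16),(333,88)),("wrist",(-70,-13,16),(309.5,88))]
q,r=fit(o,[*ROD,.062]);print(q,r.round(1).tolist())
g=place(q,[(35,0,0)])[0]
delta([g[0],g[1],.043],q[2]+np.pi/2)
E
```

```text
[ 0.41889911  0.24880543 -1.50405696  0.06182352] [[-1.8, -1.5], [-1.0, -2.3], [-1.2, -1.6], [-2.2, -0.1], [-1.9, -0.1], [-1.9, -0.2], [-1.4, -0.4], [-0.2, -2.6], [0.8, -0.5], [-1.9, -0.3]]
t 1.75 pos [0.4185 0.2193 0.231 ] F [ 1.68 -2.55  0.13] w 0.0851 roll -0.0066 delta after roll [ -4.8   2.  188.1] zaxis [ 0.002 -0.004 -1.   ] tooly yaw 0.0601 q6 0.28
```

```bash
sed -i 's/^ROD=np.array.*;LOCK/ROD=np.array([0.4175,0.252,-1.505]);LOCK/' h.py
python3 -m crank '{"translation":[[-2,1,20],[0,0,40],[0,0,40],[0,0,40],[0,0,33],[0,0,15],[0,0,0],[0,0,0]],"roll":[-0.006,0,0,0,0,0,0,0],"fingers":[1,1,1,1,1,1,1,1]}' | tail -c 100
python3 - <<'E'
from h import *
g=place(ROD,[(35,0,0)])[0]
delta([g[0],g[1],.043],ROD[2]+np.pi/2)
E
```

```text
e_rot: [-0.0, 0.682, 0.731, -0.0]
contact_force: [-0.7, -0.0, 0.2]
width: 0.0854
gripper_force: 0.0
t 2.55 pos [0.4167 0.223  0.0434] F [-0.7  -0.03  0.23] w 0.0854 roll 0.0043 delta after roll [-6.2  2.7  0.4] zaxis [-0.  0. -1.] tooly yaw 0.0701 q6 0.274
```

```bash

python3 -m crank '{"translation":[[-5,2,0],[0,0,0],[0,0,0],[0,0,0],[0,0,0],[0,0,0],[0,0,0],[0,0,0]],"roll":[0.004,0,0,0,0,0,0,0],"fingers":[1,1,0,0,0,0,0,0]}' 60| tail -c 160
python3 -m crank '{"translation":[[0,0,0],[0,0,0],[0,0,0],[0,0,0]],"roll":[0,0,0,0],"fingers":[0,0,0,0]}' | tail -c 160
python3 - <<'E'
from h import *
g=place(ROD,[(35,0,0)])[0]
s,r=delta([g[0],g[1],.043],ROD[2]+np.pi/2);print(s["moment"],s["gripper_force"])
E
```

```text
clock: 3.35
position: [0.4191, 0.2181, 0.0436]
ee_rot: [0.0, 0.683, 0.73, 0.0]
contact_force: [-0.5, 0.1, 3.2]
width: 0.0253
gripper_force: 59.3
clock: 3.75
position: [0.4191, 0.2181, 0.0436]
ee_rot: [0.0, 0.683, 0.73, 0.0]
contact_force: [-0.2, -0.5, 5.8]
width: 0.0254
gripper_force: 59.5
t 3.75 pos [0.4191 0.2181 0.0436] F [-0.18 -0.53  5.78] w 0.0254 roll 0.0003 delta after roll [-1.   0.6  0.6] zaxis [ 0.  0. -1.] tooly yaw 0.0661 q6 0.266
[-0.05668624  0.19967875  0.05415732] 59.47232902050018
```

```bash

python3 -m crank '{"translation":[[0,0,-15],[0,0,-35],[0,0,-45],[0,0,-45],[0,0,-45],[0,0,-45],[0,0,-20],[0,0,-4]],"roll":[0,0,0,0,0,0,0,0],"fingers":[0,0,0,0,0,0,0,0]}' | tail -c 190
cat >>h.py <<'E'
GX=34.
def tcp_for_hook(lp,lock=None):
    "TCP position that puts the hook at locker-frame point lp (mm) with rod yaw = locker yaw"
    lock=LOCK if lock is None else lock
    return place(lock,[(lp[0]-(220-GX),lp[1]-16,lp[2]-18.4)])[0]
E
python3 - <<'E'
from h import *
s,r=delta(tcp_for_hook((-30,-60,315)),LOCK[2]+np.pi/2);print(s["moment"],s["gripper_force"])
E
```

```text
clock: 4.55
position: [0.4202, 0.2184, 0.2996]
ee_rot: [0.001, 0.683, 0.73, 0.002]
contact_force: [0.4, 0.1, -3.2]
width: 0.0254
gripper_force: 59.4
t 4.55 pos [0.4202 0.2184 0.2996] F [ 0.38  0.09 -3.22] w 0.0254 roll 0.1316 delta after roll [-186.   106.1    3.1] zaxis [ 0.005  0.002 -1.   ] tooly yaw 0.066 q6 0.266
[0.04813594 0.01745879 0.00142399] 59.36367630958557
```

```bash

python3 -m crank '{"translation":[[0,0,0],[-15,10,0],[-35,22,0],[-38,25,0],[-38,25,0],[-25,15,0],[-15,8,3],[0,0,0]],"roll":[0.131,0,0,0,0,0,0,0],"fingers":[0,0,0,0,0,0,0,0]}' | tail -c 190
python3 -m crank '{"translation":[[0,0,0],[0,0,0],[0,0,0]],"roll":[0,0,0],"fingers":[0,0,0]}' | tail -c 190
python3 - <<'E'
from h import *
from rig import get_image
s,r=delta(tcp_for_hook((-30,-60,315)),LOCK[2]+np.pi/2);print(s["moment"],s["gripper_force"])
hp=s["position"]+place([0,0,LOCK[2]],[(220-GX,16,18.4),(214-GX,36,18.4),(220-GX,0,18.4)])
a=get_image("side");b=get_image("scene");cv2.imwrite("pics/side2.png",a);cv2.imwrite("pics/scene2.png",b)
print("pred hook,tip,elbow",proj("side",hp).round(1).tolist(),proj("scene",hp).round(1).tolist())
def cr(i,x,y,w,h,s): return cv2.resize(i[y:y+h,x:x+w],None,fx=s,fy=s,interpolation=cv2.INTER_CUBIC)
o=np.zeros((480,800,3),np.uint8);o[:,:395]=cr(a,270,60,79,96,5);o[:,405:]=cr(b,190,115,79,96,5);cv2.imwrite("pics/c3.png",o)
E
```

```text
clock: 5.35
position: [0.5128, 0.0433, 0.291]
ee_rot: [-0.002, 0.731, 0.683, -0.002]
contact_force: [-0.5, 0.1, -1.9]
width: 0.0253
gripper_force: 59.2
clock: 5.65
position: [0.5124, 0.0465, 0.2941]
ee_rot: [-0.0, 0.729, 0.684, -0.0]
contact_force: [0.2, -0.3, -1.7]
width: 0.0253
gripper_force: 59.2
t 5.65 pos [0.5124 0.0465 0.2941] F [ 0.15 -0.3  -1.68] w 0.0253 roll 0.002 delta after roll [-20.5   2.8  -2.5] zaxis [-0.001  0.    -1.   ] tooly yaw -0.0636 q6 0.018
[-0.03102534 -0.00676532 -0.03460962] 59.24646556377411
pred hook,tip,elbow [[323.6, 110.4], [316.0, 111.0], [329.5, 111.0]] [[239.6, 156.1], [237.7, 160.6], [242.5, 153.0]]
```

View pics/c3.png

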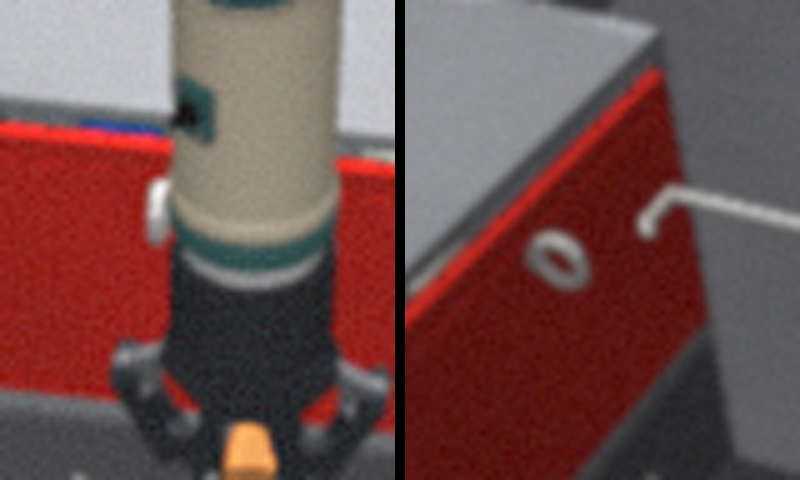

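```bash
python3 - <<'E'
from h import *
s,r=st()
c=CI["scene"];Rm=cv2.Rodrigues(np.array(c["rvec"],float))[0];o=-Rm.T@np.array(c["tvec"],float).ravel()
def ray(uv,z):
    d=Rm.T@np.linalg.inv(c["mtx"])@np.array([*uv,1]);return o+d*(z-o[2])/d[2]
z=s["position"][2]+.0184
el,tip=ray((243.4,153.0),z),ray((238.6,161),z)
hp=s["position"]+place([0,0,LOCK[2]],[(220-GX,0,18.4),(214-GX,36,18.4)])
print("elbow img-fk mm",(el-hp[0])*1000,"tip",(tip-hp[1])*1000)
for uv in((220.4,166.8),(220.8,167)):
    e=ray(uv,.315);print("eye",e,"fit",place(LOCK,[(-30,0,315)])[0])
    rel=e-(el-[*(place([0,0,LOCK[2]],[(0,-16,0)])[0])])
    print("hook->eye in locker axes",place([0,0,-LOCK[2]],[rel*1000])*1000)
w=camera_info("wrist");print("wrist eye",proj("",place(LOCK,[(-30,0,315)]),w),"hook",proj("",hp,w), "cam", (-cv2.Rodrigues(np.array(w["rvec"],float))[0].T@np.array(w["tvec"],float).ravel()))
print([ (proj("scene",place(LOCK,[v]))-proj("scene",place(LOCK,[(-30,0,315)]))).round(2).tolist() for v in((-20,0,315),(-30,10,315),(-30,0,325))])
a=cv2.imread("pics/scene0.png");cv2.imwrite("pics/c4.png",cv2.resize(a[145:190,195:255],None,fx=12,fy=12,interpolation=cv2.INTER_CUBIC))
E
```

```text
elbow img-fk mm [-0.76461164  2.93776503  0.        ] tip [1.23463226 3.74312715 0.        ]
eye [ 0.57917944 -0.16594991  0.315     ] fit [ 0.5775061 -0.1647145  0.315    ]
hook->eye in locker axes [[24.34992916 65.24140017  2.18606986]]
eye [ 0.5796362  -0.16445088  0.315     ] fit [ 0.5775061 -0.1647145  0.315    ]
hook->eye in locker axes [[22.82419429 65.59893119  2.18606986]]
wrist eye [[423.96696378 513.57174646]] hook [[318.82736306 492.74939532]
 [368.55015414 487.72843739]] cam [0.51775048 0.12764155 0.4374082 ]
[[[-3.08, -0.81]], [[-2.03, 2.11]], [[-0.72, -2.89]]]
```

View pics/c4.png

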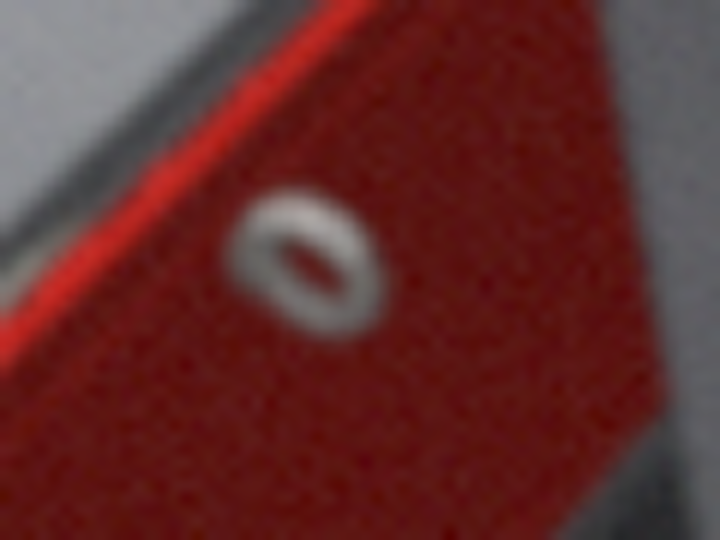

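```bash

python3 -m crank '{"translation":[[-10,0,-2],[-16,0,0],[0,10,0],[0,15,0],[0,7,0],[0,0,0],[0,0,0],[0,0,0]],"roll":[0.002,0,0,0,0,0,0,0],"fingers":[0,0,0,0,0,0,0,0]}' | tail -c 190
python3 - <<'E'
from h import *
from rig import get_image
s,r=delta(tcp_for_hook((-30,0,315)),LOCK[2]+np.pi/2)
b=get_image("scene")
o=cv2.resize(b[140:190,200:260],None,fx=12,fy=12,interpolation=cv2.INTER_CUBIC);cv2.imwrite("pics/c5.png",o)
E
```

```text
clock: 6.55
position: [0.5429, 0.0177, 0.2961]
ee_rot: [-0.0, 0.73, 0.683, -0.0]
contact_force: [-0.9, -0.7, -2.1]
width: 0.0255
gripper_force: 59.3
t 6.55 pos [0.5429 0.0177 0.2961] F [-0.93 -0.7  -2.07] w 0.0255 roll -0.001 delta after roll [ 6.2 30.5 -0.5] zaxis [-0.001  0.    -1.   ] tooly yaw -0.0666 q6 -0.029
```

View pics/c5.png

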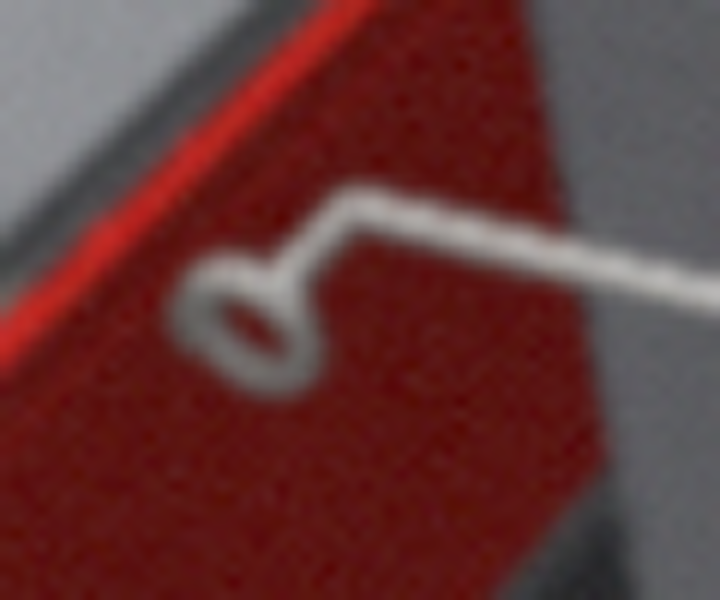

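```bash
for i in 1; do
python3 -m crank '{"translation":[[0,4,0],[0,4,0],[0,2,0],[0,0,0],[0,0,0]],"roll":[0,0,0,0,0],"fingers":[0,0,0,0,0]}' | tail -c 190
python3 -m crank '{"translation":[[0,3,0],[0,3,0],[0,0,0],[0,0,0]],"roll":[0,0,0,0],"fingers":[0,0,0,0]}' | tail -c 190; done
```

```text
clock: 7.1
position: [0.5532, 0.0167, 0.2962]
ee_rot: [-0.0, 0.73, 0.683, -0.0]
contact_force: [0.2, 0.4, -2.2]
width: 0.0251
gripper_force: 59.3
clock: 7.5
position: [0.5592, 0.0163, 0.2962]
ee_rot: [-0.0, 0.73, 0.683, -0.0]
contact_force: [-0.8, 0.5, -1.1]
width: 0.0249
gripper_force: 59.3
```

```bash

python3 -m crank '{"translation":[[0,3,0],[0,0,0],[2,0,0],[0,3,0],[0,3,0],[0,0,0],[0,0,0]],"roll":[0,0,0,0,0,0,0],"fingers":[0,0,0,0,0,0,0]}' | tail -c 190
python3 -m crank '{"translation":[[0,3,0],[0,3,0],[0,0,0],[0,0,0],[0,0,0]],"roll":[0,0,0,0,0],"fingers":[0,0,0,0,0]}' | tail -c 190
python3 - <<'E'
from h import *
from rig import get_image
b=get_image("scene");o=cv2.resize(b[140:190,200:260],None,fx=12,fy=12,interpolation=cv2.INTER_CUBIC);cv2.imwrite("pics/c6.png",o)
s,r=st();print(s["contact_force"],s["moment"])
E
```

```text
clock: 8.2
position: [0.5684, 0.0177, 0.2962]
ee_rot: [-0.0, 0.73, 0.683, -0.0]
contact_force: [0.5, 0.5, -2.6]
width: 0.0253
gripper_force: 59.3
clock: 8.7
position: [0.5742, 0.0173, 0.2963]
ee_rot: [-0.0, 0.73, 0.683, -0.0]
contact_force: [-0.1, 0.3, -1.5]
width: 0.0253
gripper_force: 59.3
[ 0.66397651  0.31317785 -1.67468696] [-0.0216662  -0.01103128  0.028088  ]
```

View pics/c6.png

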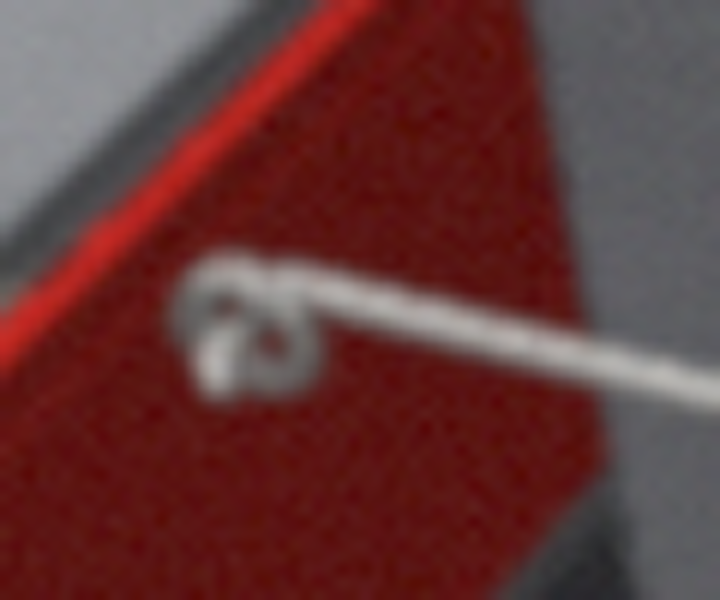

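```bash

python3 -m crank '{"translation":[[0,3,0],[2,0,0],[0,0,0],[4,1,0],[4,1,0],[0,0,0],[0,0,0]],"roll":[0,0,0,0,0,0,0],"fingers":[0,0,0,0,0,0,0]}' | tail -c 190
python3 -m crank '{"translation":[[4,1,1],[4.5,0,1],[8,0,2.7],[8,0,2.7],[7.6,0,3.5],[7.6,0,3.5],[0,0,0],[0,0,0]],"roll":[0,0,0,0,0,0,0,0],"fingers":[0,0,0,0,0,0,0,0]}' | tail -c 190

```

```text
clock: 9.45
position: [0.5799, 0.027, 0.2963]
ee_rot: [0.0, 0.73, 0.683, -0.0]
contact_force: [-1.1, -0.9, -2.0]
width: 0.0255
gripper_force: 59.2
clock: 10.25
position: [0.5836, 0.0671, 0.2818]
ee_rot: [-0.0, 0.73, 0.683, 0.0]
contact_force: [-0.9, -1.5, -1.7]
width: 0.0252
gripper_force: 59.3
```

```bash

python3 -m crank '{"translation":[[7.2,0,5],[7.2,0,5],[6.8,0,5],[6.8,0,5],[0,0,0],[0,0,0]],"roll":[0,0,0,0,0,0],"fingers":[0,0,0,0,0,0]}' | tail -c 190
python3 -m crank '{"translation":[[1.9,0,1.5],[1.9,0,1.6],[0,0,0],[0,0,0]],"roll":[0,0,0,0],"fingers":[0,0,0,0]}' | tail -c 190
python3 -m crank '{"translation":[[1.9,0,1.6],[1.9,0,1.6],[0,0,0],[0,0,0]],"roll":[0,0,0,0],"fingers":[0,0,0,0]}' | tail -c 190

```

```text
clock: 10.85
position: [0.5853, 0.095, 0.2615]
ee_rot: [-0.0, 0.73, 0.683, -0.0]
contact_force: [-0.3, -1.1, -0.1]
width: 0.0253
gripper_force: 59.4
clock: 11.25
position: [0.5857, 0.0983, 0.2588]
ee_rot: [-0.0, 0.73, 0.683, 0.0]
contact_force: [-0.7, -0.7, -1.1]
width: 0.0254
gripper_force: 59.4
clock: 11.65
position: [0.586, 0.1022, 0.2555]
ee_rot: [-0.0, 0.73, 0.683, 0.0]
contact_force: [0.2, 0.2, -2.1]
width: 0.0253
gripper_force: 59.3
```

```bash
cat >>h.py <<'E'
def red(n="scene"):
    from rig import get_image
    b=get_image(n).astype(int);m=((b[...,2]>60)&(b[...,1]<45)&(b[...,0]<45));m=m[100:260,150:300]
    ys,xs=np.nonzero(m);return m.sum(),xs.min()+150,xs.max()+150,ys.min()+100,ys.max()+100,get_image
def hatchpred(th):
    c,s=np.cos(th),np.sin(th)
    P=[(-(x*c+z*s),y,150+z*c-x*s) for x,y,z in((12,150,195),(12,-150,195),(12,-150,0),(12,150,0),(30,0,165))]
    return proj("scene",place(LOCK,P)).round(0).tolist()
E
python3 - <<'E'
from h import *
print(red()[:5])
b=cv2.imread("pics/scene0.png").astype(int);m=((b[...,2]>60)&(b[...,1]<45)&(b[...,0]<45))[100:260,150:300];ys,xs=np.nonzero(m);print(m.sum(),xs.min()+150,xs.max()+150,ys.min()+100,ys.max()+100)
for t in(0,.4,.5,.6): print(t,hatchpred(t))
s,_=st();print(s["contact_force"])
E
```

```text
(np.int64(1025), np.int64(196), np.int64(269), np.int64(145), np.int64(242))
3930 175 249 130 241
0 [[178.0, 191.0], [242.0, 128.0], [251.0, 178.0], [198.0, 242.0], [221.0, 167.0]]
0.4 [[206.0, 204.0], [265.0, 139.0], [251.0, 179.0], [198.0, 243.0], [242.0, 179.0]]
0.5 [[213.0, 209.0], [270.0, 143.0], [251.0, 179.0], [198.0, 244.0], [247.0, 183.0]]
0.6 [[219.0, 214.0], [275.0, 147.0], [251.0, 180.0], [198.0, 244.0], [251.0, 187.0]]
[ 0.18818096 -1.86872069 -2.67118275]
```

```bash

python3 -m crank '{"translation":[[1.3,0,1.1],[1.3,0,1.1],[0,0,0],[0,0,0]],"roll":[0,0,0,0],"fingers":[0,0,0,0]}' | grep -E "pos|cont"
python3 -m crank '{"translation":[[1.3,0,1.1],[1.3,0,1.1],[0,0,0],[0,0,0]],"roll":[0,0,0,0],"fingers":[0,0,0,0]}' | grep -E "pos|cont"
python3 -m crank '{"translation":[[1.2,0,1.1],[1.2,0,1.2],[0,0,0],[0,0,0]],"roll":[0,0,0,0],"fingers":[0,0,0,0]}' | grep -E "pos|cont"
python3 -m crank '{"translation":[[1.2,0,1.1],[1.2,0,1.2],[0,0,0],[0,0,0]],"roll":[0,0,0,0],"fingers":[0,0,0,0]}' | grep -E "pos|cont"

```

```text
position: [0.5862, 0.1048, 0.2534]
contact_force: [-0.4, -1.1, -2.4]
position: [0.5863, 0.1074, 0.2511]
contact_force: [0.8, -1.5, -1.8]
position: [0.5865, 0.1098, 0.2488]
contact_force: [0.2, -0.6, -1.5]
position: [0.5866, 0.1122, 0.2465]
contact_force: [0.0, -0.9, -0.6]
```

```bash

python3 -m crank '{"translation":[[1.2,0,1.2],[1.1,0,1.2],[0,0,0],[0,0,0]],"roll":[0,0,0,0],"fingers":[0,0,0,0]}' | grep -E "pos|cont"
python3 -m crank '{"translation":[[1.1,0,1.2],[1.2,0,1.2],[0,0,0],[0,0,0]],"roll":[0,0,0,0],"fingers":[0,0,0,0]}' | grep -E "pos|cont"
python3 -m crank '{"translation":[[1.1,0,1.2],[1.1,0,1.2],[0,0,0],[0,0,0]],"roll":[0,0,0,0],"fingers":[0,0,0,0]}' | grep -E "pos|cont"
python3 -m crank '{"translation":[[1.1,0,1.3],[1.1,0,1.2],[0,0,0],[0,0,0]],"roll":[0,0,0,0],"fingers":[0,0,0,0]}' | grep -E "pos|cont"

```

```text
position: [0.5867, 0.1145, 0.2441]
contact_force: [-0.1, 0.3, -0.8]
position: [0.5869, 0.1168, 0.2417]
contact_force: [-0.2, -1.3, -1.6]
position: [0.5871, 0.119, 0.2393]
contact_force: [0.9, -0.7, -1.4]
position: [0.5872, 0.1212, 0.2368]
contact_force: [0.5, -0.8, -1.7]
```

```bash

python3 -m crank '{"translation":[[1.1,0,1.4],[1,0,1.4],[0,0,0],[0,0,0]],"roll":[0,0,0,0],"fingers":[0,0,0,0]}' | grep -E "pos|cont"
python3 -m crank '{"translation":[[1,0,1.4],[1,0,1.4],[0,0,0],[0,0,0]],"roll":[0,0,0,0],"fingers":[0,0,0,0]}' | grep -E "pos|cont"
python3 -m crank '{"translation":[[1,0,1.4],[1,0,1.4],[0,0,0],[0,0,0]],"roll":[0,0,0,0],"fingers":[0,0,0,0]}' | grep -E "pos|cont"
python3 -m crank '{"translation":[[1,0,1.4],[1,0,1.4],[0,0,0],[0,0,0]],"roll":[0,0,0,0],"fingers":[0,0,0,0]}' | grep -E "pos|cont"

```

```text
position: [0.5874, 0.1233, 0.234]
contact_force: [0.1, -1.6, -1.0]
position: [0.5875, 0.1253, 0.2312]
contact_force: [0.3, -2.3, -1.8]
position: [0.5877, 0.1272, 0.2284]
contact_force: [-0.1, -1.6, -1.3]
position: [0.5878, 0.1292, 0.2256]
contact_force: [-1.2, -2.5, -2.6]
```

```bash

python3 -m crank '{"translation":[[0.9,0,1.4],[0.9,0,1.4],[0,0,0],[0,0,0]],"roll":[0,0,0,0],"fingers":[0,0,0,0]}' | grep -E "pos|cont"
python3 -m crank '{"translation":[[0.9,0,1.4],[0.9,0,1.4],[0,0,0],[0,0,0]],"roll":[0,0,0,0],"fingers":[0,0,0,0]}' | grep -E "pos|cont"
python3 -m crank '{"translation":[[0.9,0,1.4],[0.9,0,1.4],[0,0,0],[0,0,0]],"roll":[0,0,0,0],"fingers":[0,0,0,0]}' | grep -E "pos|cont"
python3 -m crank '{"translation":[[0.9,0,1.4],[0.9,0,1.4],[0,0,0],[0,0,0]],"roll":[0,0,0,0],"fingers":[0,0,0,0]}' | grep -E "pos|cont"

```

```text
position: [0.5879, 0.1311, 0.2229]
contact_force: [-0.8, -2.3, -1.2]
position: [0.588, 0.1328, 0.22]
contact_force: [0.1, -1.9, -1.9]
position: [0.5881, 0.1346, 0.2173]
contact_force: [0.6, -2.6, -1.7]
position: [0.5882, 0.1364, 0.2144]
contact_force: [-0.8, -1.6, -1.3]
```

```bash

python3 -m crank '{"translation":[[0.8,0,1.5],[0.8,0,1.5],[0,0,0],[0,0,0]],"roll":[0,0,0,0],"fingers":[0,0,0,0]}' | grep -E "pos|cont"
python3 -m crank '{"translation":[[0.8,0,1.5],[0.8,0,1.5],[0,0,0],[0,0,0]],"roll":[0,0,0,0],"fingers":[0,0,0,0]}' | grep -E "pos|cont"
python3 -m crank '{"translation":[[0.8,0,1.5],[0.8,0,1.5],[0,0,0],[0,0,0]],"roll":[0,0,0,0],"fingers":[0,0,0,0]}' | grep -E "pos|cont"
python3 - <<'E'
from h import *
print(red()[:5])
for t in(.7,.8,.9,1): print(t,hatchpred(t))
E
```

```text
position: [0.5884, 0.138, 0.2114]
contact_force: [-0.1, -1.0, -2.4]
position: [0.5885, 0.1396, 0.2084]
contact_force: [-0.6, -2.3, -2.8]
position: [0.5886, 0.1412, 0.2054]
contact_force: [-0.1, -2.2, -1.2]
(np.int64(1930), np.int64(196), np.int64(286), np.int64(161), np.int64(244))
0.7 [[225.0, 219.0], [280.0, 152.0], [251.0, 180.0], [197.0, 244.0], [256.0, 191.0]]
0.8 [[231.0, 225.0], [285.0, 156.0], [251.0, 180.0], [197.0, 244.0], [259.0, 195.0]]
0.9 [[236.0, 230.0], [289.0, 161.0], [250.0, 180.0], [197.0, 244.0], [263.0, 200.0]]
1 [[241.0, 236.0], [292.0, 166.0], [250.0, 180.0], [197.0, 244.0], [265.0, 204.0]]
```

```bash

python3 -m crank '{"translation":[[0.7,0,1.5],[0.7,0,1.5],[0,0,0],[0,0,0]],"roll":[0,0,0,0],"fingers":[0,0,0,0]}' | grep -E "pos|cont"
python3 -m crank '{"translation":[[0.7,0,1.5],[0.7,0,1.5],[0,0,0],[0,0,0]],"roll":[0,0,0,0],"fingers":[0,0,0,0]}' | grep -E "pos|cont"
python3 -m crank '{"translation":[[0.7,0,1.5],[0.7,0,1.5],[0,0,0],[0,0,0]],"roll":[0,0,0,0],"fingers":[0,0,0,0]}' | grep -E "pos|cont"

```

```text
position: [0.5887, 0.1426, 0.2024]
contact_force: [0.6, -2.4, -2.0]
position: [0.5888, 0.1438, 0.1994]
contact_force: [0.0, -2.7, -1.3]
position: [0.589, 0.1443, 0.1969]
contact_force: [-0.2, -4.8, 1.8]
```

```bash

python3 -m crank '{"translation":[[0.6,0,1.3],[0.5,0,1.2],[0,0,0],[0,0,0]],"roll":[0,0,0,0],"fingers":[0,0,0,0]}' | grep -E "pos|cont"
python3 -m crank '{"translation":[[0.5,0,1.3],[0.5,0,1.3],[0,0,0],[0,0,0]],"roll":[0,0,0,0],"fingers":[0,0,0,0]}' | grep -E "pos|cont"

```

```text
position: [0.5891, 0.1445, 0.1941]
contact_force: [-0.1, -7.3, 0.2]
position: [0.5891, 0.1447, 0.1916]
contact_force: [-1.0, -9.2, 1.1]
```

```bash

python3 -m crank '{"translation":[[0.5,0,1.3],[0.5,0,1.3],[0,0,0],[0,0,0]],"roll":[0,0,0,0],"fingers":[0,0,0,0]}' | grep -E "pos|cont"

```

```text
position: [0.5892, 0.1449, 0.1891]
contact_force: [-1.0, -11.8, 1.4]
```

```bash
python3 - <<'E'
from h import *
from rig import get_image
s,r=st();print(s["contact_force"].round(1),s["moment"].round(2),s["width"],s["gripper_force"],s["clock"])
b=get_image("scene");cv2.imwrite("pics/s7.png",b)
print(red()[:5])
hp=s["position"]+place([0,0,LOCK[2]],[(220-GX,0,18.4),(70-GX,0,18.4),(-GX-70,0,34)]);print(proj("scene",hp).round(1).tolist())
cv2.imwrite("pics/c7.png",cv2.resize(b[140:260,190:350],None,fx=5,fy=5,interpolation=cv2.INTER_CUBIC))
E
```

```text
[ -1.  -11.8   1.4] [-2.25  0.16 -0.12] 0.024924487820324977 59.855167865753174 21.75
(np.int64(2184), np.int64(196), np.int64(288), np.int64(164), np.int64(244))
[[266.7, 203.9], [314.8, 217.6], [363.8, 227.5]]
```

View pics/c7.png

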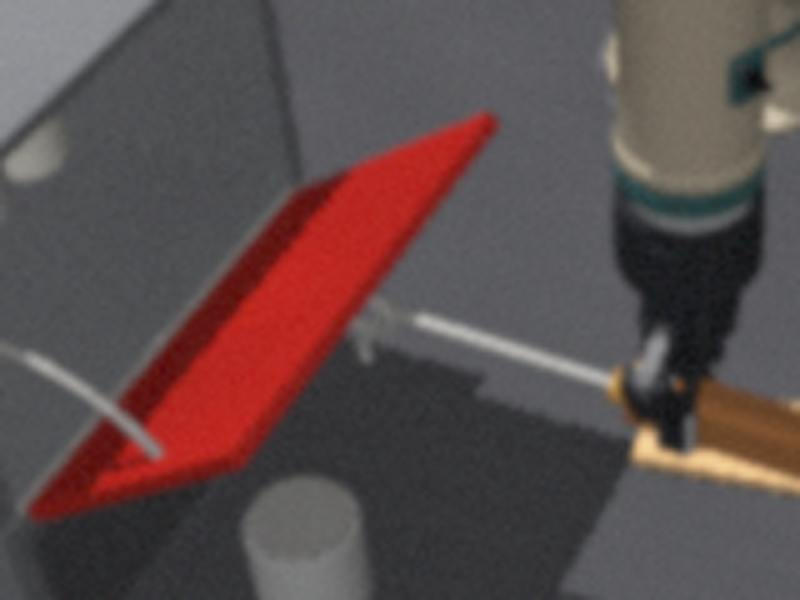

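```bash

python3 -m crank '{"translation":[[-1,0,0],[-1,0,0],[0,0,0],[0,0,0]],"roll":[0,0,0,0],"fingers":[0,0,0,0]}' | grep -E "pos|cont"
python3 -m crank '{"translation":[[-1,0,0],[-1,0,0],[0,0,0],[0,0,0]],"roll":[0,0,0,0],"fingers":[0,0,0,0]}' | grep -E "pos|cont"

```

```text
position: [0.5893, 0.1447, 0.1893]
contact_force: [-0.4, -6.3, 2.0]
position: [0.5891, 0.1444, 0.1891]
contact_force: [-0.4, -2.5, 1.9]
```

```bash

python3 -m crank '{"translation":[[0.2,0,1.5],[0.2,0,1.5],[0,0,0],[0,0,0]],"roll":[0,0,0,0],"fingers":[0,0,0,0]}' | grep -E "pos|cont"
python3 -m crank '{"translation":[[0.2,0,1.5],[0.2,0,1.5],[0,0,0],[0,0,0]],"roll":[0,0,0,0],"fingers":[0,0,0,0]}' | grep -E "pos|cont"
python3 - <<'E'
from h import *
print(red()[:5]);print(st()[0]["moment"])
E
```

```text
position: [0.5889, 0.1445, 0.1857]
contact_force: [0.8, -4.1, 1.7]
position: [0.589, 0.1446, 0.1828]
contact_force: [-0.1, -5.6, 1.1]
(np.int64(2180), np.int64(196), np.int64(288), np.int64(164), np.int64(243))
[-1.43273646  0.01550192  0.02749077]
```

```bash

python3 -m crank '{"translation":[[-1,0,-2],[-1,0,-2],[-1,0,-2],[0,0,-2],[0,0,0],[0,0,0]],"roll":[0,0,0,0,0,0],"fingers":[0,0,0,0,0,0]}' 70| grep -E "pos|cont"
python3 -c "
from h import *
print(red()[:5])"
python3 -m crank '{"translation":[[-1,0,-2],[-1,0,-2],[-1,0,-2],[0,0,0],[0,0,0]],"roll":[0,0,0,0,0],"fingers":[0,0,0,0,0]}' | grep -E "pos|cont"
python3 -c "
from h import *
print(red()[:5])"

```

```text
position: [0.5885, 0.1425, 0.1908]
contact_force: [-0.1, -2.1, -1.1]
(np.int64(1976), np.int64(197), np.int64(286), np.int64(162), np.int64(244))
position: [0.5886, 0.139, 0.197]
contact_force: [-0.6, -0.8, 0.1]
(np.int64(1757), np.int64(197), np.int64(285), np.int64(160), np.int64(243))
```

```bash

python3 -m crank '{"translation":[[1,0,2],[1,0,2],[1,0,2],[1,0,2],[0.5,0,2],[0,0,0],[0,0,0]],"roll":[0,0,0,0,0,0,0],"fingers":[0,0,0,0,0,0,0]}' 70| grep -E "pos|cont|grip"
python3 -m crank '{"translation":[[0.5,0,1.5],[0.5,0,1.5],[0,0,0],[0,0,0]],"roll":[0,0,0,0],"fingers":[0,0,0,0]}' | grep -E "pos|cont|grip"
python3 -c "
from h import *
print(red()[:5],st()[0]['clock'])"

```

```text
position: [0.5887, 0.1438, 0.1866]
contact_force: [-0.7, -0.6, -0.6]
gripper_force: 69.4
position: [0.5889, 0.1443, 0.184]
contact_force: [-0.4, -1.7, 0.7]
gripper_force: 69.7
(np.int64(2171), np.int64(196), np.int64(288), np.int64(163), np.int64(244)) 25.85
```

```bash

python3 -m crank '{"translation":[[0.5,0,1.2],[0.5,0,1.2],[0,0,0],[0,0,0]],"roll":[0,0,0,0],"fingers":[0,0,0,0]}' | grep -E "pos|cont"
python3 -m crank '{"translation":[[0.5,0,1.2],[0.5,0,1.2],[0,0,0],[0,0,0]],"roll":[0,0,0,0],"fingers":[0,0,0,0]}' | grep -E "pos|cont"
python3 -c "
from h import *
print(red()[:5],st()[0]['clock'])"

```

```text
position: [0.589, 0.1447, 0.1815]
contact_force: [-0.8, -5.5, 2.6]
position: [0.5891, 0.1447, 0.1792]
contact_force: [-1.0, -6.8, 3.5]
(np.int64(2199), np.int64(196), np.int64(288), np.int64(164), np.int64(244)) 26.7
```

```bash

python3 -m crank '{"translation":[[0,0,1],[0,0,1],[0,0,0],[0,0,0]],"roll":[0,0,0,0],"fingers":[0,0,0,0]}' | grep -E "pos|cont"
python3 -m crank '{"translation":[[0,0,1],[0,0,1],[0,0,0],[0,0,0]],"roll":[0,0,0,0],"fingers":[0,0,0,0]}' | grep -E "pos|cont"
python3 -c "
from h import *
print(red()[:5],st()[0]['clock'],st()[0]['moment'])"

```

```text
position: [0.589, 0.1446, 0.177]
contact_force: [-0.9, -8.1, 2.7]
position: [0.589, 0.1445, 0.1752]
contact_force: [-0.3, -7.1, 2.4]
(np.int64(2193), np.int64(196), np.int64(288), np.int64(164), np.int64(244)) 27.55 [-1.94033029  0.12460275 -0.20720741]
```

```bash

python3 -m crank '{"translation":[[0.5,0,0.5],[0.5,0,0.5],[0,0,0],[0,0,0]],"roll":[0,0,0,0],"fingers":[0,0,0,0]}' | grep -E "pos|cont"
python3 -m crank '{"translation":[[0.4,0,0.5],[0.4,0,0.5],[0,0,0],[0,0,0]],"roll":[0,0,0,0],"fingers":[0,0,0,0]}' | grep -E "pos|cont"
python3 -c "
from h import *
print(red()[:5],st()[0]['clock'],st()[0]['moment'])"

```

```text
position: [0.589, 0.1451, 0.1741]
contact_force: [-0.4, -8.5, 3.1]
position: [0.589, 0.146, 0.1728]
contact_force: [-0.6, -8.7, 1.9]
(np.int64(2297), np.int64(196), np.int64(288), np.int64(164), np.int64(244)) 28.4 [-1.71416988  0.08521926 -0.06763231]
```

```bash

python3 -m crank '{"translation":[[0.5,0,0.8],[0.5,0,0.8],[0,0,0],[0,0,0]],"roll":[0,0,0,0],"fingers":[0,0,0,0]}' | grep -E "pos|cont"
python3 -m crank '{"translation":[[0.5,0,0.8],[0.5,0,0.8],[0,0,0],[0,0,0]],"roll":[0,0,0,0],"fingers":[0,0,0,0]}' | grep -E "pos|cont"
python3 -c "
from h import *
print(red()[:5],st()[0]['clock'])"

```

```text
position: [0.589, 0.1476, 0.1708]
contact_force: [-0.7, -8.4, 0.7]
position: [0.5889, 0.1501, 0.1689]
contact_force: [0.9, -5.2, -2.2]
(np.int64(2512), np.int64(196), np.int64(290), np.int64(167), np.int64(244)) 29.25
```

```bash

python3 -m crank '{"translation":[[0.4,0,1],[0.4,0,1],[0,0,0],[0,0,0]],"roll":[0,0,0,0],"fingers":[0,0,0,0]}' | grep -E "pos|cont"
python3 -c "
from h import *
print(red()[:5],st()[0]['clock'])"
python3 -m crank '{"translation":[[0.3,0,1],[0.3,0,1],[0,0,0],[0,0,0]],"roll":[0,0,0,0],"fingers":[0,0,0,0]}' | grep -E "pos|cont"
python3 -c "
from h import *
print(red()[:5],st()[0]['clock'])"

```

```text
position: [0.5891, 0.1524, 0.1675]
contact_force: [-0.6, -0.1, -1.9]
(np.int64(2666), np.int64(196), np.int64(291), np.int64(169), np.int64(244)) 29.7
position: [0.5893, 0.152, 0.1658]
contact_force: [-0.3, -0.1, -1.7]
(np.int64(2671), np.int64(196), np.int64(291), np.int64(169), np.int64(244)) 30.15
```

```bash

python3 -m crank '{"translation":[[-1,0,-2],[-1,0,-2],[0,0,0],[0,0,0]],"roll":[0,0,0,0],"fingers":[0,0,0,0]}' | grep -E "pos|cont"
python3 -c "
from h import *
print(red()[:5],st()[0]['clock'])"
python3 -m crank '{"translation":[[-1,0,-2],[-1,0,-1],[0,0,0],[0,0,0]],"roll":[0,0,0,0],"fingers":[0,0,0,0]}' | grep -E "pos|cont"
python3 -c "
from h import *
print(red()[:5],st()[0]['clock'])"

```

```text
position: [0.5893, 0.1498, 0.17]
contact_force: [0.2, 0.4, -1.9]
(np.int64(2675), np.int64(196), np.int64(291), np.int64(169), np.int64(244)) 30.6
position: [0.589, 0.1478, 0.1727]
contact_force: [0.2, -0.2, -2.5]
(np.int64(2666), np.int64(196), np.int64(291), np.int64(168), np.int64(244)) 31.05
```

```bash

python3 -m crank '{"translation":[[0,-3,0],[0,-3,0],[0,-3,0],[0,0,0],[0,0,0]],"roll":[0,0,0,0,0],"fingers":[0,0,0,0,0]}' | grep -E "pos|cont"
python3 -m crank '{"translation":[[0,-3,0],[0,-3,0],[0,-2,0],[0,0,0],[0,0,0]],"roll":[0,0,0,0,0],"fingers":[0,0,0,0,0]}' | grep -E "pos|cont"

```

```text
position: [0.5794, 0.1485, 0.1727]
contact_force: [-0.7, 1.1, -3.3]
position: [0.5717, 0.149, 0.1728]
contact_force: [-1.3, -1.3, -2.5]
```

```bash

python3 -m crank '{"translation":[[0,-2,0],[0,-2,0],[0,0,0],[0,0,0]],"roll":[0,0,0,0],"fingers":[0,0,0,0]}' | grep -E "pos|cont"
python3 -c "
from h import *
print(red()[:5],st()[0]['clock'])"

```

```text
position: [0.5693, 0.149, 0.1731]
contact_force: [5.7, -1.3, -4.6]
(np.int64(2673), np.int64(196), np.int64(291), np.int64(169), np.int64(244)) 32.5
```

```bash

python3 -m crank '{"translation":[[0,2,0],[-2.5,0,3],[0,0,0],[0,0,0]],"roll":[0,0,0,0],"fingers":[0,0,0,0]}' | grep -E "pos|cont"
python3 -m crank '{"translation":[[0,-2,0],[0,0,0],[0,0,0]],"roll":[0,0,0],"fingers":[0,0,0]}' | grep -E "pos|cont"

```

```text
position: [0.5691, 0.1467, 0.1696]
contact_force: [0.3, 0.6, -1.2]
position: [0.5678, 0.1469, 0.1699]
contact_force: [0.5, 0.1, -1.3]
```

```bash

python3 -m crank '{"translation":[[0,-2,0],[0,-1,0],[0,0,0],[0,0,0]],"roll":[0,0,0,0],"fingers":[0,0,0,0]}' | grep -E "pos|cont"
python3 -m crank '{"translation":[[0,-2,0],[0,-1,0],[0,0,0],[0,0,0]],"roll":[0,0,0,0],"fingers":[0,0,0,0]}' | grep -E "pos|cont"

```

```text
position: [0.5649, 0.147, 0.1698]
contact_force: [-0.2, 0.0, -0.4]
position: [0.5619, 0.1471, 0.1698]
contact_force: [0.3, 0.7, -2.1]
```

```bash

python3 -m crank '{"translation":[[0,-2,0],[0,-2,0],[0,0,0],[0,0,0]],"roll":[0,0,0,0],"fingers":[0,0,0,0]}' | grep -E "pos|cont"
python3 -m crank '{"translation":[[0,-3,0],[0,-5,0],[0,-10,0],[0,-10,0],[0,-5,0],[0,0,0],[0,0,0]],"roll":[0,0,0,0,0,0,0],"fingers":[0,0,0,0,0,0,0]}' | grep -E "pos|cont"
python3 -c "
from h import *
print(red()[:5],st()[0]['clock'])"

```

```text
position: [0.5579, 0.1474, 0.1699]
contact_force: [0.8, 0.0, -1.5]
position: [0.5252, 0.1497, 0.1701]
contact_force: [0.9, -0.2, -1.5]
(np.int64(2666), np.int64(196), np.int64(291), np.int64(168), np.int64(244)) 35.15
```

```bash

python3 -m crank '{"translation":[[15,0,-2],[25,0,-2],[15,0,0],[0,0,0],[0,0,0]],"roll":[0,0,0,0,0],"fingers":[0,0,0,0,0]}' | grep -E "pos|cont"
python3 - <<'E'
from h import *
s,r=delta([.4191,.2181,.0436],.0661)
from rig import get_image
b=get_image("scene");cv2.imwrite("pics/s8.png",b)
p=s["position"];y=LOCK[2]
for t in (0,.05,.1,.15,.2):
    c,si=np.cos(t),np.sin(t)
    P=[(x*c-z*si,yy,18.4+x*si+z*c) for x,yy,z in((220-GX,0,0),(150-GX,0,0),(70-GX,0,0))]
    print(t,proj("scene",p+place([0,0,y],P)).round(1).tolist())
g=cv2.cvtColor(b,cv2.COLOR_BGR2GRAY)
# brightest pixel per column near the shaft
e=proj("scene",p+place([0,0,y],[(220-GX,0,28)]))[0];f=proj("scene",p+place([0,0,y],[(70-GX,0,22)]))[0]
for u in np.linspace(e[0],f[0],9).round().astype(int):
    v0=int(np.interp(u,sorted([e[0],f[0]]),[e[1],f[1]] if e[0]<f[0] else [f[1],e[1]]))
    col=g[v0-12:v0+12,u];print(u,v0-12+col.argmax(),col.max(),end="; ")
E
```

```text
position: [0.5286, 0.2048, 0.1735]
contact_force: [-0.6, -0.1, -1.9]
t 35.65 pos [0.5286 0.2048 0.1735] F [-0.56 -0.06 -1.86] w 0.0255 roll -0.1316 delta after roll [  20.6 -108.3  129.9] zaxis [-0.001 -0.001 -1.   ] tooly yaw -0.0655 q6 0.313
0 [[294.1, 198.4], [315.7, 204.4], [341.5, 211.4]]
0.05 [[294.0, 196.2], [315.7, 203.0], [341.5, 211.0]]
0.1 [[294.0, 193.9], [315.8, 201.6], [341.6, 210.6]]
0.15 [[294.2, 191.7], [316.0, 200.2], [341.6, 210.1]]
0.2 [[294.5, 189.5], [316.3, 198.8], [341.8, 209.7]]
294 193 164; 300 195 166; 306 197 166; 312 199 164; 318 202 163; 324 214 177; 330 218 205; 336 219 206; 341 221 214;
```

```bash

python3 -m crank '{"translation":[[0,0,0],[5,-20,0],[6,-35,0],[6,-35,0],[3,-18,0],[0,0,0],[0,0,0],[0,0,0]],"roll":[-0.131,0,0,0,0,0,0,0],"fingers":[0,0,0,0,0,0,0,0]}' | grep -E "pos|cont"
python3 -c "
from h import *
delta([.4191,.2181,.0436],.0661)"
```

```text
position: [0.4215, 0.2176, 0.1742]
contact_force: [0.4, -0.1, -2.3]
t 36.5 pos [0.4215 0.2176 0.1742] F [ 0.35 -0.05 -2.32] w 0.0252 roll -0.0027 delta after roll [  0.7  -2.7 130.6] zaxis [ 0.002  0.    -1.   ] tooly yaw 0.0634 q6 0.267
```

```bash

python3 -m crank '{"translation":[[0,-2,15],[0,0,30],[0,0,25],[0,0,15],[0,0,7],[0,0,0],[0,0,0],[0,0,0]],"roll":[-0.003,0,0,0,0,0,0,0],"fingers":[0,0,0,0,0,0,0,0]}' | grep -E "pos|cont"
python3 -c "
from h import *
delta([.4191,.2181,.0436],.0661)"
```

```text
position: [0.4188, 0.2177, 0.0827]
contact_force: [-0.6, -0.1, -3.1]
t 37.3 pos [0.4188 0.2177 0.0827] F [-0.64 -0.08 -3.06] w 0.0249 roll 0.0007 delta after roll [ 0.3  0.2 39.1] zaxis [ 0.002  0.001 -1.   ] tooly yaw 0.0668 q6 0.265
```

```bash

python3 -m crank '{"translation":[[0,0,8],[0,0,8],[0,0,8],[0,0,0],[0,0,0]],"roll":[0,0,0,0,0],"fingers":[0,0,0,0,0]}' 30| grep -E "pos|cont|grip"
python3 -m crank '{"translation":[[0,0,2],[0,0,2],[0,0,0],[0,0,0]],"roll":[0,0,0,0],"fingers":[0,0,0,0]}' | grep -E "pos|cont|grip"
python3 -m crank '{"translation":[[0,0,2],[0,0,2],[0,0,0],[0,0,0]],"roll":[0,0,0,0],"fingers":[0,0,0,0]}' | grep -E "pos|cont|grip"

```

```text
position: [0.4174, 0.2174, 0.0574]
contact_force: [0.9, 0.7, -2.1]
gripper_force: 69.5
position: [0.4181, 0.2175, 0.0543]
contact_force: [-0.6, -1.9, 2.6]
gripper_force: 70.2
position: [0.4184, 0.2173, 0.0503]
contact_force: [0.8, -4.0, 5.2]
gripper_force: 70.4
```

```bash

python3 -m crank '{"translation":[[0,0,2],[0,0,1],[0,0,0],[0,0,0]],"roll":[0,0,0,0],"fingers":[0,0,0,0]}' | grep -E "pos|cont|grip"
python3 -m crank '{"translation":[[0,0,2],[0,0,1],[0,0,0],[0,0,0]],"roll":[0,0,0,0],"fingers":[0,0,0,0]}' | grep -E "pos|cont|grip"

```

```text
position: [0.4184, 0.2174, 0.0472]
contact_force: [0.7, -3.9, 5.9]
gripper_force: 70.4
position: [0.4182, 0.2173, 0.0441]
contact_force: [2.0, -3.9, 4.5]
gripper_force: 70.6
```

Now open, gently.

```bash

python3 -m crank '{"translation":[[0,0,0.5],[0,0,0],[0,0,0],[0,0,0],[0,0,0],[0,0,0]],"roll":[0,0,0,0,0,0],"fingers":[0.36,0.42,0.5,0.7,1,1]}' | grep -E "pos|cont|grip|width"
python3 -m crank '{"translation":[[0,0,0],[0,0,0],[0,0,-5],[0,0,-15],[0,0,-30],[0,0,-40],[0,0,-40],[0,0,-30]],"roll":[0,0,0,0,0,0,0,0],"fingers":[1,1,1,1,1,1,1,1]}' | grep -E "pos|cont|grip|width"
python3 -m crank '{"translation":[[0,0,-23],[0,0,0],[0,0,0],[0,0,0]],"roll":[0,0,0,0],"fingers":[1,1,1,1]}' | grep -E "pos|cont|grip|width"
python3 - <<'E'
from h import *
from rig import get_image
s,r=delta([.4191,.2181,.0436],.0661)
a=get_image("scene");a2=get_image("side")
for n,i in(("scene",a),("side",a2)):
    o=cv2.imread(f"pics/{n}0.png");cv2.imwrite(f"pics/{n}9.png",i)
    x,y,w,h=(300,195,110,60) if n=="scene" else (325,210,50,125)
    t=i[y+5:y+h-5,x+5:x+w-5];m=cv2.matchTemplate(o[y-3:y+h+3,x-3:x+w+3],t,cv2.TM_CCOEFF_NORMED);_,v,_,l=cv2.minMaxLoc(m)
    d=cv2.absdiff(i,o)[y:y+h,x:x+w].max(2);ys,xs=np.nonzero(d>60);print(n,round(v,3),np.array(l)-8,len(xs),(xs.min()+x,xs.max()+x,ys.min()+y,ys.max()+y) if len(xs) else "")
print(red()[:5])
E
```

```text
position: [0.4176, 0.2175, 0.0432]
contact_force: [-0.4, 0.1, -0.6]
width: 0.0833
gripper_force: 0.0
position: [0.4182, 0.2176, 0.2063]
contact_force: [0.8, 0.1, -0.2]
width: 0.0855
gripper_force: 0.0
position: [0.4166, 0.2171, 0.225]
contact_force: [0.5, -0.1, -0.8]
width: 0.0857
gripper_force: 0.0
t 41.2 pos [0.4166 0.2171 0.225 ] F [ 0.54 -0.09 -0.81] w 0.0857 roll 0.0008 delta after roll [  1.    3.  181.4] zaxis [-0.003 -0.001 -1.   ] tooly yaw 0.0669 q6 0.265
scene 0.939 [0 0] 125 (np.int64(307), np.int64(398), np.int64(214), np.int64(245))
side 0.847 [0 0] 1076 (np.int64(325), np.int64(374), np.int64(210), np.int64(326))
(np.int64(2681), np.int64(196), np.int64(291), np.int64(168), np.int64(244))
```

```bash
python3 - <<'E'
import cv2,numpy as np
for n in("scene0","scene9"):
    b=cv2.imread(f"pics/{n}.png").astype(int);g=b.mean(2);hs=b[...,2]-b[...,0]
    m=(g>110)&(hs<35);m=m[203:226,303:352];ys,xs=np.nonzero(m);print(n,len(xs),xs.min()+303,xs.max()+303,ys.min()+203,ys.max()+203)
    print([ (u,203+int(g[203:226,u][:].argmax())) for u in(308,312,318,326,334,342)])
    o=(hs>70)&(b[...,2]>120)&(b[...,0]<70);o=o[205:240,340:405];ys,xs=np.nonzero(o);print(len(xs),(xs.mean()+340).round(1),(ys.mean()+205).round(1),np.polyfit(xs,ys,1)[0].round(3))
E
```

```text
scene0 193 306 350 206 220
[(308, 217), (312, 211), (318, 212), (326, 213), (334, 221), (342, 223)]
105 374.7 223.1 0.167
scene9 159 308 349 207 220
[(308, 211), (312, 211), (318, 212), (326, 213), (334, 223), (342, 224)]
102 372.3 221.7 0.125
```

```bash
python3 - <<'E'
import cv2,numpy as np
for n in("scene0","scene9"):
    b=cv2.imread(f"pics/{n}.png");h=cv2.cvtColor(b,cv2.COLOR_BGR2HSV)
    m=((h[...,0]<14)&(h[...,1]>130)&(h[...,2]>50))[205:245,340:405]
    print(n,m.sum()); 
    for u in range(8,62,6):
        ys=np.nonzero(m[:,u])[0]; print(u+340,(ys.min()+205,ys.max()+205) if len(ys) else None,end=" ")
    print()
E
```

```text
scene0 309
348 None 354 None 360 (np.int64(215), np.int64(222)) 366 (np.int64(216), np.int64(223)) 372 (np.int64(217), np.int64(225)) 378 (np.int64(218), np.int64(227)) 384 (np.int64(219), np.int64(227)) 390 (np.int64(220), np.int64(228)) 396 (np.int64(221), np.int64(225)) 
scene9 301
348 None 354 (np.int64(215), np.int64(222)) 360 (np.int64(215), np.int64(223)) 366 (np.int64(216), np.int64(225)) 372 (np.int64(217), np.int64(223)) 378 (np.int64(218), np.int64(226)) 384 (np.int64(219), np.int64(228)) 390 (np.int64(225), np.int64(227)) 396 None
```

```bash
python3 -c "
from rig import manip
print(manip.sign_off())"
```

```text
the job is handed in; nothing more can be done
None
```

The hatch was swung down until its stay snapped in and it stayed open, the rod was unhooked and laid back in its rests within a few millimetres of where it lay, and I handed the job in at about 41 s; no verdict came back.

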